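# Draw the coupling sleeve off the clamped pipe and set it home in the fit-up cradle

### The arm

A 7-joint arm with a two-finger parallel gripper is mounted at the origin on the work surface. World frame = base frame: x ahead of the robot, y to its left, z up, the work surface at z = 0. Lengths are in m, angles in rad, forces in N, time in s.
With the tool pointing down it reaches from about 0.425 to 0.875 m from the base axis. Payload 4.7 kg.
Tool frame: the origin (TCP) lies at the very end of the fingers, on their centre line; the grasp point (between the pads) lies behind it (ctrl.tcp_to_grasp is the y of the grasp point in the tool frame, in m); y points along the fingers, x is the direction in which the jaws open and shut, and the axes are right-handed (so a half turn about y gives the same grasp; the last joint's range is limited). The gripper opens to 87 mm and grips with 3 to 60 N. Pads are 19 mm wide; open, the fingers measure 117 mm over their backs; the gripper's body (75 mm by 190 mm) begins 51 mm behind the grasp point.
Start: joints at [-1.107, 0.321, -0.07, 1.45, 0.023, 1.371, -0.057], TCP at [0.283, 0.585, 0.223] pointing down, gripper open.
Joint ranges: [-2.86, 2.86], [-0.3, 2.09], [-1.38, 1.24], [0.06, 2.45], [-1.56, 4.7], [0.09, 2.05], [-2.69, 2.69]. Speed limits (rad/s): [2.57, 2.57, 3.14, 3.14, 3.14, 3.14, 3.14].

### API

Orientations are given as a rotation vector (axis times angle).
In Python, from bench import ctrl, get_image, workorder gives the robot as it stands.
- The arm moves only by the tool drive_tool, never from a script. Its argument "increments" is text: rows parted by semicolons, each of 5 numbers parted by spaces: the shift along the tool's x, y, z in mm, then the turn about the tool's y in degrees, then the closure in counts, from 0 (fully open) to 255 (shut). In form: tx ty tz yaw fingers; .... A call has 1 to 20 rows; each row shifts and turns the commanded pose from where the row before left it, along the tool's axes as they then stand; what a row does not reach is not made up. A row lasts 1/8 s, in which the tool goes at most 62.5 mm and 10.7 degrees, less where a joint would pass 70% of its speed; a pose out of reach is approached as far as the arm can. A call is refused whole if a number of a shift passes 62.5 or a number of a turn 10.7, either way. A call with a gripper value outside its range is refused whole. The fingers move at their own pace and stop on an object; "squeeze" is the grip in N (left out, the last holds). Time passes only in rows, so rows that do not move let the fingers close. It gives the time, the measured TCP pose, the force and the opening at its end, in the units of the state.
- ctrl.get_state(): the state, without advancing time (a new reading comes with each control period).
- get_image(name): name is "scene" or "top" or "wrist"; returns a dict with "img" (420x560x3 uint8, red, green, blue), "mtx" (3x3 intrinsics, pixels), "camera_from_world" (4x4, takes a point from world to camera coordinates). Camera axes: x right, y up, looking along -z (the intrinsics and any distortion apply to the point x, -y, -z); pixel columns grow to the right and rows downward; lengths in m; the calibration is good to about 2 mm. A picture is of the moment at which its call begins. There is no depth.
- workorder.close_job(): hands the job in, once; it reports no verdict.
The state is a dict: "time": time; "joint_positions": joint angles; "qd": joint speeds; "joint_torque": joint torques, N m; "position": TCP position; "tool_rot": TCP orientation; "ft_force": force on the tool from outside, world axes, zero at the start; "torque": the same for the moment, N m; "grip_width": opening from 0.0 (shut) to 1.0 (fully open).
Only numpy, scipy, OpenCV 4.12 (cv2) and the standard library are available. Lean on these libraries where they do the work, as an engineer would, in place of code of your own. Each camera call takes 0.05 s, during which the arm holds its last target.

### The job

Draw the steel coupling sleeve along the pipe and off its open end without letting it bind: the pipe is only nipped in the vice, never quite square, so feel your way and keep the load on it under 15 N. Then lay the sleeve down in the angle-iron cradle and slide it gently fully home against the end plate, ready for tacking. Do not drop it on the table, and leave the other things on the bench where they are.

Things in the scene. Friction and masses are not known exactly. Their poses are not given: they have to be found in the camera images.
- sleeve: Plain steel pipe coupling (a short tube, open at both ends), 60 mm long, 54 mm outside, bore 44.4 mm, about 0.35 kg (0.25 to 0.5). Origin at its middle, y axis along the tube; it may have rolled about that axis. At the start it hangs loosely on the pipe; both are rigid steel, so a millimetre too far to the side loads the pipe by tens of newtons.
- vise: Dark cast-iron bench vice, fixed, origin under the middle of its base. Jaws 120 mm wide (its y -60 to +60 mm), tops 155 mm up; screw and T-handle to its -x (to x = -196 mm), anvil to +x (to 145 mm). A rusty pipe, 42.4 mm outside, is nipped between the jaws and sticks out to its +y, axis 135 mm above the bench, open end at y = 235 mm. Any load on the pipe counts as on the vice.
- pipe_mid (a point): Point on the pipe's axis 115 mm short of its open end (vice y = 120 mm); axes as the vice's, y nominally along the pipe to the open end. The sleeve's middle starts within 10 mm of it. From this point the pipe really leans up to 2.3 degrees (0.04 rad) to either side and up to 2.3 degrees up or down: not measured, and the sleeve has 1 mm of play all round, so it must be felt.
- cradle: Fit-up cradle, fixed: 200 mm of 35 x 35 x 4 mm angle iron lying as an upright V (90 degrees), trough along its y from -100 to +100 mm. Origin on the bench under its middle. V's inner bottom 22 mm up; its top edges 41 to 44 mm up, 22 to 25 mm either side. A flat end plate 70 mm wide, 75 mm high closes the +y end, inner face at y = 100 mm; the -y end is open.
- home (a point): Where the middle of the sleeve is when it lies in the V with its end against the end plate: 60 mm above the bench, 30 mm from the plate. Axes as the cradle's: y along the trough towards the plate, z up.
- offcut: Rusty piece of pipe standing on end near the open end of the cradle, 60 mm across, 85 mm high; origin under it. Leave alone.
- flange: Dark steel slip-on flange lying flat, 115 mm across, 28 mm high; origin under its middle. Leave alone.
- rod_tin: Pale metal electrode tin standing, 74 mm across, 110 mm high; origin under it. Leave alone.
- chip_hammer: Hammer lying on the bench, 260 mm long, wooden handle. Leave alone.
- wire_brush: Brush with a wooden handle lying beside and below the pipe, 220 mm long. Leave alone.
- spanner: Steel spanner lying beside and below the pipe, 190 mm long. Leave alone.
- magnet_square: Dark steel triangular welding square lying flat beside the cradle, 100 x 100 mm, 20 mm thick; origin under the middle. Leave alone.
There are look-alikes about, which are no part of the job. Leave any green look-alike of the cradle alone.

How it is judged:
On the way:
1. the sleeve has been drawn off over the open end of the pipe, in the grip, clear of the pipe by some millimetres (y of sleeve in the frame of vise above 0.268 m and contact force between the fingers and sleeve above 1 N and height (world z) of sleeve above 0.09 m), for 0.1 s.
At the end, for the whole second after the job is handed in: The sleeve lies at rest in the V of the cradle (axis over the trough within 4 mm, height within 4 mm, along it within 0.06 rad), with its end against the end plate (gap under 4 mm), let go (y of sleeve in the frame of cradle between 0.066 and 0.074 m and x of sleeve in the frame of cradle between -0.004 and 0.004 m and z of sleeve in the frame of cradle between 0.0562 and 0.0642 m and angle between the y axis of sleeve and the y axis of cradle, either way round below 0.06 rad and linear speed of sleeve below 0.01 m/s); the robot touches nothing.
It fails at once if more than 15 N between the sleeve and the pipe or vice: it is binding and would drag the pipe out of line (contact force between sleeve and vise above 15 N).
It fails at once if the gripper or arm leans on the vice or pipe with more than 15 N (contact force between any of the fingers, the arm and vise above 15 N).
It fails at once if the sleeve is rammed into the cradle or its end plate (over 40 N) (contact force between sleeve and cradle above 40 N).
It fails at once if the sleeve is dropped to the bench (height (world z) of sleeve below 0.04 m).
It fails at once if a bystander on the bench is pushed aside by more than 25 mm (distance of any of offcut, flange, rod_tin, chip_hammer, wire_brush, spanner, magnet_square from where it was at the start of the episode above 0.025 m).
It also fails if it takes over 72 s, if anything falls off the work surface, if the arm or the gripper's body presses on something with over 40 N, if the wrist force passes 120 N, or if a joint passes its speed limit or range.

## Working session

There is one attempt and no reset: what is moved stays moved. The work goes in short steps, Python scripts to look and compute and a tool call to move; the robot and the scene stay as the last step left them, time stands still between calls to the robot, and variables do not carry over. Pictures are saved under pics/ and viewed, and the job is handed in when it is done.

Besides the shell and the picture viewer there is one more tool, called after "Emit:" as name(argument=value, ...) on one line, values as JSON. drive_tool: Moves the arm, as the interface text tells. Its arguments: {"type":"object","properties":{"increments":{"type":"string"},"squeeze":{"type":"number"}},"required":["increments"]}

```bash
mkdir -p pics; ls
python3 - <<'E'
from bench import ctrl,get_image,workorder
import cv2,numpy as np
s=ctrl.get_state()
for k,v in s.items(): print(k,np.round(v,4))
print(ctrl.tcp_to_grasp,[a for a in dir(ctrl) if a[0]!='_'])
for n in("scene","top","wrist"):
    d=get_image(n); cv2.imwrite(f"pics/{n}0.png",d["img"][:,:,::-1]); print(n,np.round(d["mtx"],1).tolist(),np.round(d["camera_from_world"],3).tolist(),[k for k in d])
E
```

```text
pics
time 0.0
joint_positions [-1.1069  0.3218 -0.07    1.4517  0.0226  1.3708 -0.0569]
qd [ 0.0014  0.0003  0.0002 -0.0005 -0.0006  0.0005  0.0011]
joint_torque [-3.00000e-04 -4.91282e+01 -4.04000e-01 -3.12524e+01 -6.39000e-02
  4.40000e-02  2.00000e-04]
position [0.2824 0.5848 0.2215]
tool_rot [-1.3902 -0.8707  0.8732]
ft_force [ 0.0988 -0.2939  0.6085]
torque [ 0.0092 -0.0822 -0.0256]
grip_width 0.9988
-0.0187 ['MotionError', 'get_state', 'tcp_to_grasp']
scene [[380.1, 0.0, 280.6], [0.0, 380.1, 207.6], [0.0, 0.0, 1.0]] [[-0.191, 0.981, -0.017, 0.089], [-0.549, -0.092, 0.83, 0.189], [0.813, 0.168, 0.557, -1.346], [0.0, 0.0, 0.0, 1.0]] ['img', 'mtx', 'camera_from_world']
top [[403.1, 0.0, 272.5], [0.0, 403.1, 212.5], [0.0, 0.0, 1.0]] [[-0.027, -0.999, 0.021, 0.019], [0.99, -0.024, 0.139, -0.503], [-0.138, 0.025, 0.99, -1.066], [0.0, 0.0, 0.0, 1.0]] ['img', 'mtx', 'camera_from_world']
wrist [[336.2, 0.0, 278.2], [0.0, 336.2, 205.7], [0.0, 0.0, 1.0]] [[0.435, 0.9, -0.002, -0.649], [-0.871, 0.421, -0.254, 0.029], [-0.228, 0.112, 0.967, -0.39], [0.0, 0.0, 0.0, 1.0]] ['img', 'mtx', 'camera_from_world']
```

View pics/scene0.png

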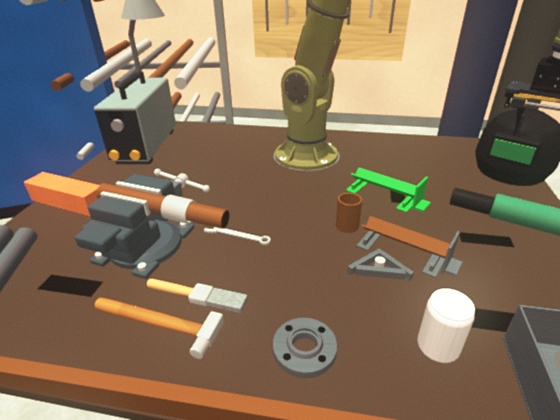

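View pics/top0.png

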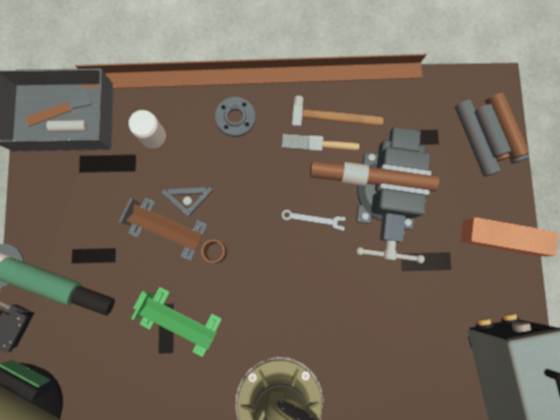

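View pics/wrist0.png

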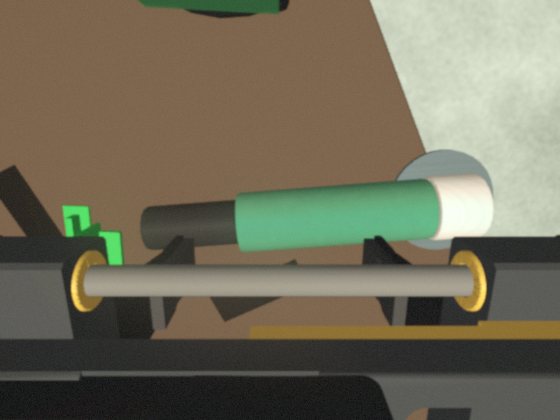

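```bash
cat > h.py <<'E'
import cv2,numpy as np
from bench import ctrl,get_image,workorder
from scipy.spatial.transform import Rotation as R
def proj(d,p):
    p=np.atleast_2d(p); c=(d["camera_from_world"]@np.c_[p,np.ones(len(p))].T)[:3]
    u=d["mtx"]@np.array([c[0]/-c[2],-c[1]/-c[2],np.ones(len(p))]); return u[:2].T
def ray(d,uv):
    T=np.array(d["camera_from_world"]);Ri=T[:3,:3].T;o=-Ri@T[:3,3]
    n=np.linalg.inv(d["mtx"])@np.array([uv[0],uv[1],1.]); return o,Ri@np.array([n[0],-n[1],-1])
def atz(d,uv,z):
    o,v=ray(d,uv); return o+v*(z-o[2])/v[2]
def tri(d1,u1,d2,u2):
    o1,v1=ray(d1,u1);o2,v2=ray(d2,u2);A=np.c_[v1,-v2];s=np.linalg.lstsq(A,o2-o1,rcond=None)[0]
    a=o1+v1*s[0];b=o2+v2*s[1];return (a+b)/2,np.linalg.norm(a-b)
def crop(d,x0,y0,w,h,k,name):
    cv2.imwrite(name,cv2.resize(np.ascontiguousarray(d["img"][y0:y0+h,x0:x0+w,::-1]),None,fx=k,fy=k,interpolation=cv2.INTER_CUBIC))
def st():
    s=ctrl.get_state(); print(round(s["time"],2),np.round(s["position"],4),np.round(s["tool_rot"],4),np.round(s["ft_force"],2),np.round(s["torque"],2),round(s["grip_width"],3)); return s
E
python3 - <<'E'
from h import *
import pickle
t=get_image("top");s=get_image("scene");pickle.dump((t,s),open("im0.pkl","wb"))
crop(t,290,120,160,120,5,"pics/tv.png")
crop(t,100,180,130,90,6,"pics/tc.png")
crop(s,20,150,240,130,3,"pics/sv.png")
crop(s,320,180,160,110,5,"pics/sc.png")
E
```

```text
(no output)
```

View pics/tv.png

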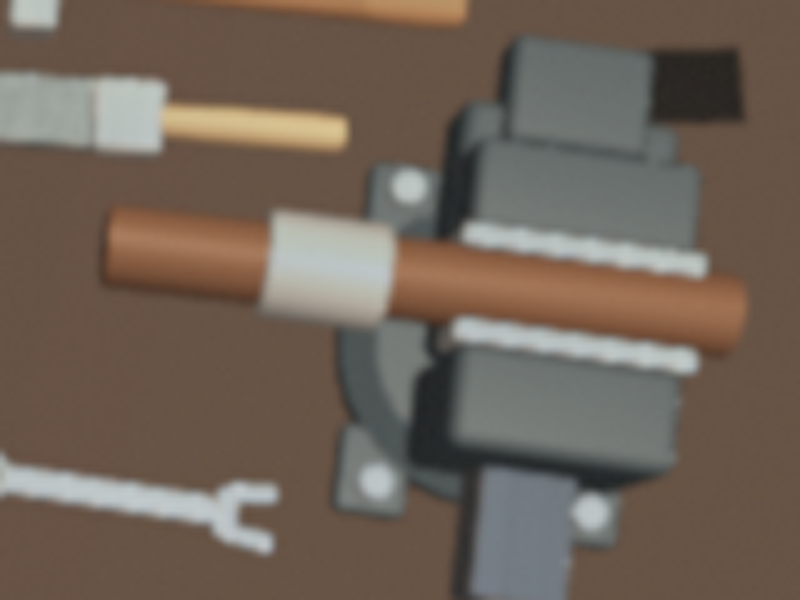

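View pics/tc.png

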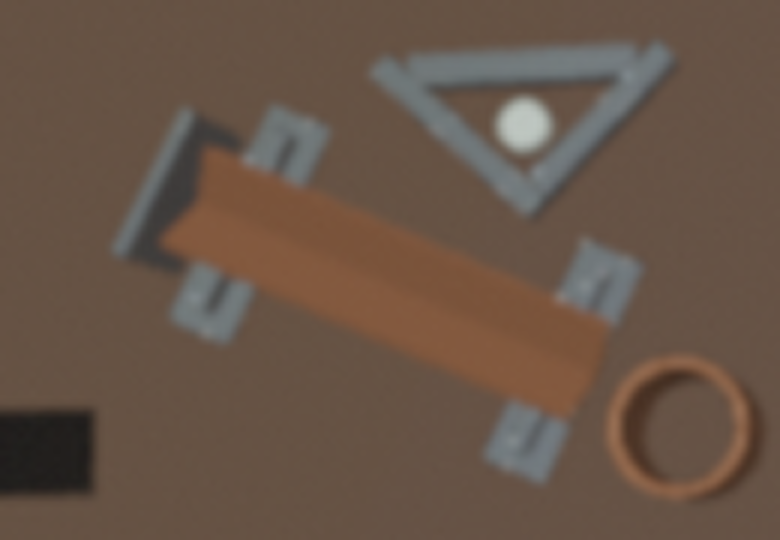

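View pics/sv.png

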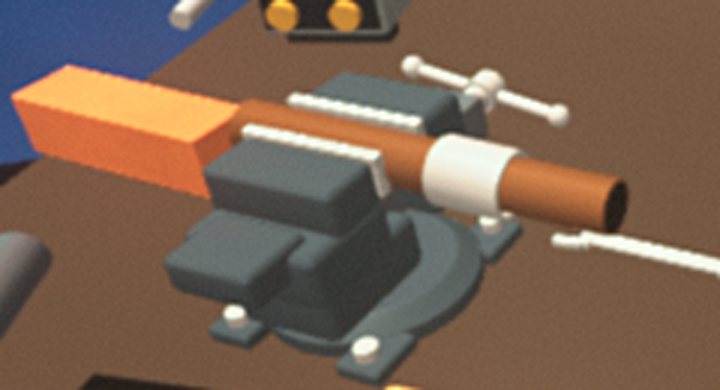

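View pics/sc.png

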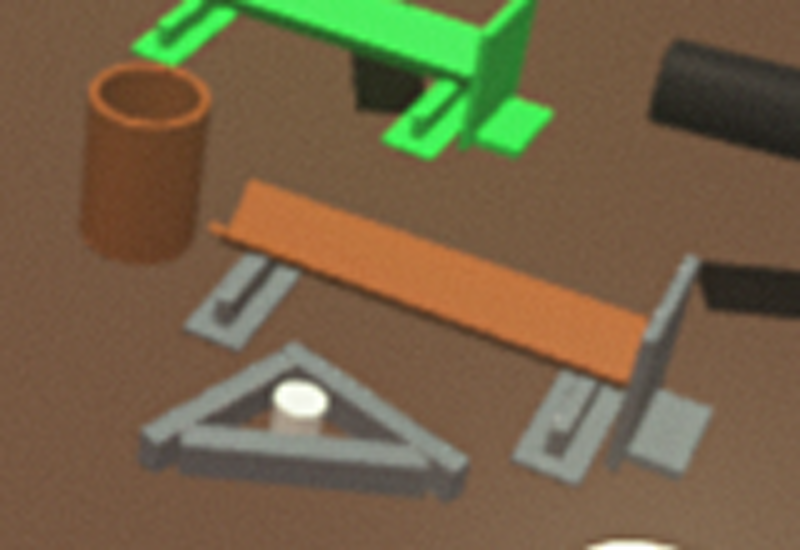

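```bash
cat > fit1.py <<'E'
from h import *
import pickle
from scipy.optimize import least_squares
t,s=pickle.load(open("im0.pkl","rb"))
for d in(t,s):
    T=d["camera_from_world"];print(np.round(-T[:3,:3].T@T[:3,3],3))
tv=lambda x,y:(x/5+290-.4,y/5+120-.4)
tc=lambda x,y:(x/6+100-.42,y/6+180-.42)
sc=lambda x,y:(x/5+320-.4,y/5+180-.4)
K=[(t,tc(608,318),(.0247,-.1,.041)),(t,tc(572,417),(-.0247,-.1,.041)),(t,tc(200,113),(.035,.1,.075)),(t,tc(132,257),(-.035,.1,.075)),
(s,sc(252,180),(-.0219,-.1,.0439)),(s,sc(210,230),(.0247,-.1,.041)),(s,sc(690,257),(-.035,.1,.075))]
def w(p,q):
    c,n=np.cos(p[2]),np.sin(p[2]);q=np.array(q);return np.array([p[0]+c*q[0]-n*q[1],p[1]+n*q[0]+c*q[1],q[2]])
f=lambda p:np.concatenate([proj(d,w(p,q))[0]-u for d,u,q in K])
r=least_squares(f,[.45,.3,-.3]);p=r.x;print("cradle",p.round(4),"home",w(p,(0,.07,.06)).round(4));print(r.fun.reshape(-1,2).round(2))
pickle.dump(p,open("cr.pkl","wb"))
# pipe edge: gradient scans
def edges(d,a,b,n,half):
    a=np.array(a,float);b=np.array(b,float);g=cv2.GaussianBlur(d["img"],(0,0),.8).astype(float)
    dr=(b-a)/np.linalg.norm(b-a);nn=np.array([-dr[1],dr[0]]);o=np.arange(-half,half+.01,.1);out=[]
    for k in np.linspace(0,1,n):
        c=a+(b-a)*k;P=c+o[:,None]*nn
        v=cv2.remap(g.astype(np.float32),P[:,0].astype(np.float32).reshape(-1,1),P[:,1].astype(np.float32).reshape(-1,1),cv2.INTER_LINEAR)[:,0]
        e=np.linalg.norm(np.gradient(v,axis=0),axis=1)
        for sg in(-1,1):
            m=e*(o*sg>half*.3);i=m.argmax();out.append(P[i])
    return np.array(out)
E
cat > fit2.py <<'E'
from fit1 import *
sv=lambda x,y:(x/3+20-.33,y/3+150-.33)
sets=[(t,edges(t,tv(120,248),tv(245,258),10,12),.0212),(t,edges(t,tv(288,262),tv(372,276),7,14),.027),
(s,edges(s,sv(525,186),sv(590,198),7,14),.0212),(s,edges(s,sv(450,170),sv(495,178),5,16),.027)]
for d,e,r_ in sets: print(e.round(1).tolist())
def dist(p,sets):
    # line: x=p0+p1*y', z=p2+p3*y' ; y'=y-y0
    A=np.array([p[0],Y0,p[2]]);D=np.array([p[1],1,p[3]]);D/=np.linalg.norm(D);o_=[]
    for d,e,r in sets:
        for u in e:
            o,v=ray(d,u);n=np.cross(D,v);n/=np.linalg.norm(n);o_.append((abs(np.dot(A-o,n))-r)*1e3)
    return np.array(o_)
Y0=-.22
for nm,ss in(("pipe",[sets[0],sets[2]]),("sleeve",[sets[1],sets[3]]),("both",sets)):
    r=least_squares(dist,[.6,0,.135,0],args=(ss,),loss='soft_l1',f_scale=.5);print(nm,r.x.round(4),np.abs(r.fun).mean().round(2));
    A=r.x
# ends along y, using top image
def yat(d,u):
    o,v=ray(d,u);P=np.array([A[0],Y0,A[2]]);D=np.array([A[1],1,A[3]])
    M=np.c_[D,-v,np.cross(D,v)];q=np.linalg.solve(M,o-P);return (P+D*q[0]).round(4)
print("open end",yat(t,tv(105,247)),"sleeve ends",yat(t,tv(267,262)),yat(t,tv(392,277)),"other",yat(t,tv(745,315)))
pickle.dump(A,open("pipe.pkl","wb"))
E
python3 fit2.py
```

```text
[0.351 0.033 1.125]
[1.216 0.156 0.595]
cradle [ 0.4719  0.2982 -0.4334] home [0.5013 0.3617 0.06  ]
[[ 1.05  0.12]
 [-0.7   0.55]
 [-0.77 -0.62]
 [-1.35 -0.31]
 [-0.49  0.08]
 [-0.46  0.16]
 [-0.61 -0.31]]
[[314.0, 164.5], [313.2, 174.6], [317.0, 162.1], [316.0, 174.7], [319.7, 162.8], [318.7, 175.3], [322.5, 162.9], [321.5, 175.5], [325.3, 163.1], [324.3, 175.7], [328.0, 163.7], [327.0, 176.3], [330.8, 163.5], [329.8, 176.5], [333.6, 164.2], [332.6, 176.6], [336.3, 164.7], [335.4, 176.9], [339.1, 164.5], [338.1, 177.5]]
[[348.8, 162.1], [345.7, 181.1], [351.7, 162.1], [348.4, 182.2], [354.5, 162.7], [351.2, 182.8], [357.2, 163.8], [354.1, 182.7], [360.1, 163.7], [356.9, 183.1], [362.8, 164.9], [359.5, 184.3], [365.7, 164.7], [362.4, 184.2]]
[[196.4, 202.4], [192.8, 221.8], [199.9, 203.4], [196.3, 222.9], [203.4, 204.6], [200.0, 223.3], [207.0, 205.6], [203.0, 227.1], [210.7, 205.5], [206.7, 227.6], [214.3, 206.6], [210.2, 228.6], [217.8, 207.6], [214.4, 226.4]]
[[171.8, 194.4], [167.5, 218.5], [175.5, 195.5], [171.3, 219.1], [179.1, 196.5], [174.8, 220.8], [182.9, 197.1], [179.6, 215.9], [186.7, 197.5], [182.3, 222.3]]
pipe [ 0.584   0.1178  0.1384 -0.0818] 3.92
sleeve [ 0.5814  0.1825  0.1348 -0.0029] 2.01
both [ 0.5821  0.1514  0.1355 -0.0379] 3.16
open end [ 0.6015 -0.0918  0.1306] sleeve ends [ 0.5892 -0.1729  0.1337] [ 0.5797 -0.2354  0.1361] other [ 0.5533 -0.4102  0.1427]
```

Run:
```python
from h import *
s=st(); M=R.from_rotvec(s["tool_rot"]).as_matrix();print(M.round(4))
w=get_image("wrist");T=w["camera_from_world"];c=-T[:3,:3].T@T[:3,3];print("cam in tool",(M.T@(c-s["position"])).round(4));print("cam axes in tool (rows x,y,z)\n",(T[:3,:3]@M).round(3))
```

```text
0.25 [0.2825 0.5851 0.222 ] [-1.3896 -0.8713  0.8725] [ 0.25 -0.97 -0.37] [ 0.04 -0.02 -0.07] 0.998
[[ 4.347e-01 -3.000e-04 -9.006e-01]
 [ 9.006e-01 -8.000e-04  4.347e-01]
 [-9.000e-04 -1.000e+00 -1.000e-04]]
cam in tool [-0.0005 -0.1624  0.0705]
cam axes in tool (rows x,y,z)
 [[ 1.    -0.    -0.001]
 [ 0.001  0.254  0.967]
 [ 0.    -0.967  0.254]]
```

Emit:
drive_tool(increments="0 -4 0 10.4 0;0 -4 0 10.4 0;0 -4 0 10.4 0;0 -4 0 10.4 0;0 -4 0 10.4 0;0 -4 0 10.4 0;0 -4 0 10.4 0")

```text
time: 1.18
position: [0.2826, 0.5853, 0.2506]
tool_rot: [-1.567, 0.122, -0.122]
ft_force: [-0.4, -0.4, 0.0]
grip_width: 1.002
```

Emit:
drive_tool(increments="21 0 -40 0 0;21 0 -40 0 0;21 0 -40 0 0;21 0 -40 0 0;21 0 -40 0 0;21 0 -40 0 0;21 0 -40 0 0;21 0 -40 0 0;21 0 -40 0 0;21 0 -40 0 0;21 0 -40 0 0;21 0 -40 0 0;21 0 -40 0 0;21 0 -40 0 0;21 0 -40 0 0;21 0 -40 0 0;21 0 -40 0 0;21 0 -40 0 0;21 0 -40 0 0;21 0 -40 0 0")

```text
time: 3.68
position: [0.5795, -0.2692, 0.2505]
tool_rot: [-1.567, 0.116, -0.117]
ft_force: [-0.8, 0.7, -0.2]
grip_width: 0.999
```

Emit:
drive_tool(increments="0 0 0 0 0;0 0 0 0 0")

```text
time: 3.92
position: [0.5787, -0.2677, 0.2502]
tool_rot: [-1.567, 0.118, -0.117]
ft_force: [0.2, 0.2, -0.0]
grip_width: 1.002
```

Run:
```python
from h import *
import pickle
s=st(); M=R.from_rotvec(s["tool_rot"]).as_matrix();print(M.round(4),np.round(s["joint_positions"],3))
w=get_image("wrist");cv2.imwrite("pics/w1.png",w["img"][:,:,::-1]);pickle.dump((w,s),open("w1.pkl","wb"))
```

```text
3.92 [ 0.5787 -0.2677  0.2502] [-1.5668  0.1179 -0.117 ] [ 0.19  0.25 -0.05] [-0.02  0.06  0.03] 1.002
[[ 9.888e-01 -5.000e-04  1.490e-01]
 [-1.490e-01  8.000e-04  9.888e-01]
 [-6.000e-04 -1.000e+00  7.000e-04]] [-0.277  0.371  0.88   1.47  -0.286  1.436  0.459]
```

View pics/w1.png

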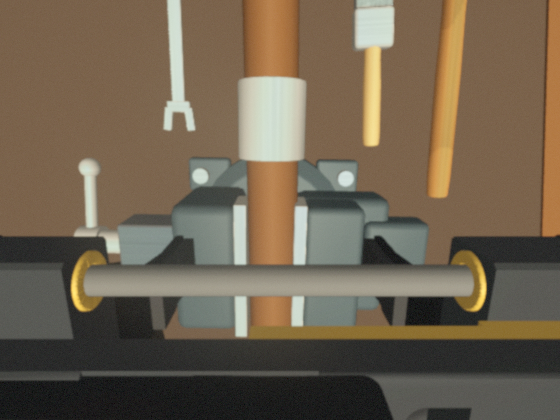

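Run:
```python
from h import *
import pickle
w,s=pickle.load(open("w1.pkl","rb"))
crop(w,220,0,110,240,3,"pics/w1c.png")
from scipy.optimize import least_squares
g=cv2.GaussianBlur(w["img"],(0,0),.8).astype(float)
def edge(row,lo,hi):
    x=np.arange(lo,hi);e=np.linalg.norm(np.gradient(g[row,lo-1:hi+1],axis=0),axis=1)[1:-1];i=e.argmax()
    i=min(max(i,1),len(e)-2);a,b,c=e[i-1:i+2];return lo+i+.5*(a-c)/(a-2*b+c+1e-9),row
P=[edge(r,*q) for r in range(3,72,4) for q in((233,255),(287,310))]
Q=[edge(r,*q) for r in range(88,150,4) for q in((228,248),(296,316))]
print(np.round(P[::4],1).tolist(),np.round(P[1::4],1).tolist());print(np.round(Q[::4],1).tolist(),np.round(Q[1::4],1).tolist())
Y0=-.2
def dist(p,S):
    A=np.array([p[0],Y0,p[2]]);D=np.array([p[1],1,p[3]]);o_=[]
    for u,r in S:
        o,v=ray(w,u);n=np.cross(D,v);n/=np.linalg.norm(n);o_.append((abs(np.dot(A-o,n))-r)*1e3)
    return np.array(o_)
SP=[(u,.0212) for u in P];SQ=[(u,.027) for u in Q]
for nm,S in(("pipe",SP),("sl",SQ)):
    r=least_squares(dist,[.58,.15,.135,0],args=(S,),loss='soft_l1',f_scale=.3);J=r.jac;print(nm,r.x.round(4),np.abs(r.fun).mean().round(3),np.sqrt(np.diag(np.linalg.inv(J.T@J))*np.mean(r.fun**2)).round(4))
```

```text
[[241.5, 3.0], [241.8, 11.0], [242.2, 19.0], [242.1, 27.0], [242.2, 35.0], [242.2, 43.0], [242.6, 51.0], [243.0, 59.0], [243.1, 67.0]] [[299.1, 3.0], [299.0, 11.0], [296.9, 19.0], [298.6, 27.0], [298.8, 35.0], [299.0, 43.0], [298.9, 51.0], [298.2, 59.0], [298.5, 67.0]]
[[237.9, 88.0], [238.2, 96.0], [238.3, 104.0], [238.3, 112.0], [238.4, 120.0], [238.3, 128.0], [238.5, 136.0], [238.5, 144.0]] [[305.6, 88.0], [305.4, 96.0], [305.1, 104.0], [304.9, 112.0], [304.6, 120.0], [304.3, 128.0], [304.0, 136.0], [303.9, 144.0]]
pipe [ 0.5819  0.1465  0.1377 -0.04  ] 0.135 [0.0002 0.0037 0.0027 0.0453]
sl [ 0.5818  0.1678  0.1285 -0.0467] 0.041 [0.     0.0007 0.0001 0.0068]
```

View pics/w1c.png

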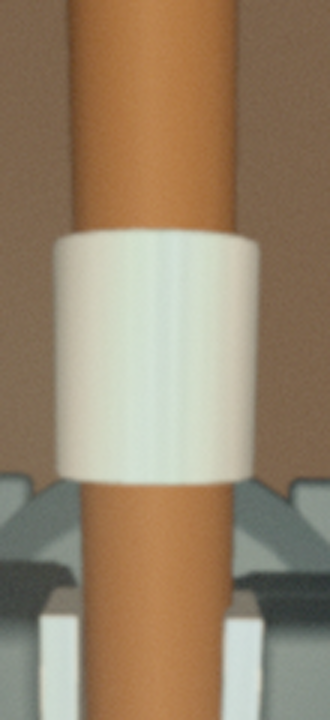

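Run:
```python
from h import *
import pickle
w,s=pickle.load(open("w1.pkl","rb"))
for u in((272,77),(271.5,161),(243,0)): print(atz(w,u,.161).round(4))
for u in((240,200),(303,200),(240,330),(303,330)): print(atz(w,u,.155).round(4))
M=R.from_rotvec(s["tool_rot"]).as_matrix()
A=atz(w,(272,77),.161);B=atz(w,(271.5,161),.161);c=(A+B)/2
c[0]=.5819+.152*(c[1]+.2);print(np.linalg.norm(A-B),"mid",c.round(4),"move tool",(M.T@(c-s["position"])*1e3).round(1))
```

```text
[ 0.5873 -0.1713  0.161 ]
[ 0.5778 -0.2296  0.161 ]
[ 0.5756 -0.1208  0.161 ]
[ 0.5483 -0.2569  0.155 ]
[ 0.5974 -0.2644  0.155 ]
[ 0.5274 -0.3725  0.155 ]
[ 0.582  -0.3807  0.155 ]
0.05900982793877704 mid [ 0.5818 -0.2004  0.161 ] move tool [-6.8 89.3 66.9]
```

Emit:
drive_tool(increments="-3.4 0 33 0 0;-3.4 0 34 0 0;0 25 0 0 0;0 25 0 0 0;0 25 0 0 0;0 20 0 0 0;0 10 0 0 0;0 10 0 0 0;0 10 0 0 0;0 10 0 0 0;0 0 0 0 0;0 0 0 0 0", squeeze=3)

```text
time: 5.48
position: [0.5822, -0.2012, 0.1158]
tool_rot: [-1.568, 0.117, -0.118]
ft_force: [-0.4, 0.3, 0.9]
grip_width: 0.999
```

Run:
```python
from h import *
import pickle
s=st(); M=R.from_rotvec(s["tool_rot"]).as_matrix();print(M.round(4))
w=get_image("wrist");cv2.imwrite("pics/w2.png",w["img"][:,:,::-1]);pickle.dump((w,s),open("w2.pkl","wb"))
d=get_image("scene");crop(d,100,120,180,135,4,"pics/s2.png");pickle.dump(d,open("s2.pkl","wb"))
```

```text
5.47 [ 0.5822 -0.2012  0.1158] [-1.5677  0.1171 -0.1179] [-0.38  0.33  0.93] [-0.12  0.07 -0.  ] 0.999
[[ 9.888e-01  5.000e-04  1.491e-01]
 [-1.491e-01 -2.000e-04  9.888e-01]
 [ 5.000e-04 -1.000e+00 -1.000e-04]]
```

View pics/w2.png

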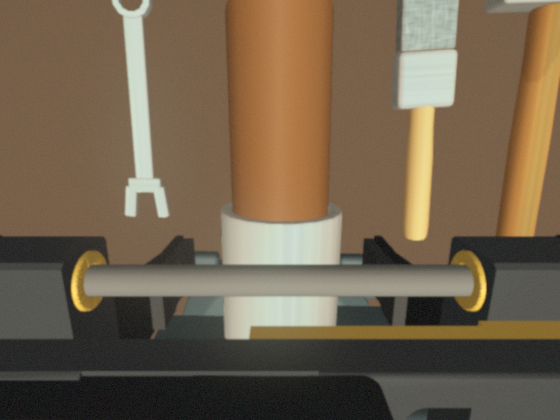

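View pics/s2.png

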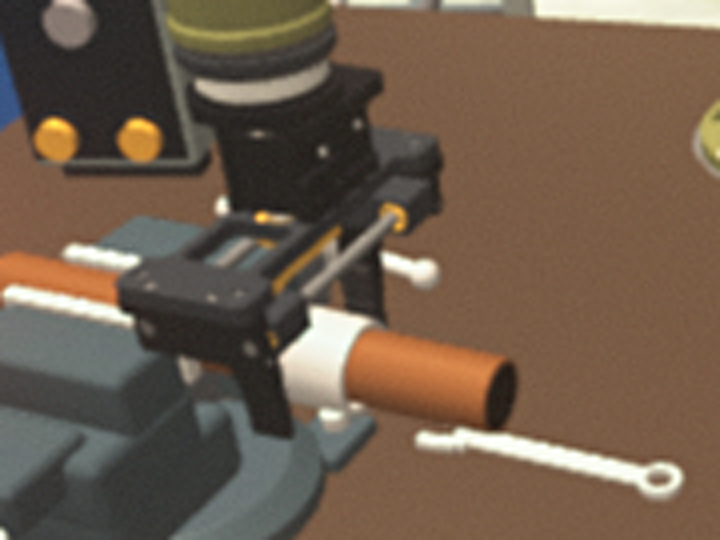

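Run:
```python
from h import *
import pickle
w,s=pickle.load(open("w2.pkl","rb"))
M=R.from_rotvec(s["tool_rot"]).as_matrix();p=np.array(s["position"])
from scipy.optimize import least_squares
g=cv2.GaussianBlur(w["img"],(0,0),.8).astype(float)
def edge(row,lo,hi):
    e=np.linalg.norm(np.gradient(g[row,lo-1:hi+1],axis=0),axis=1)[1:-1];i=e.argmax()
    i=min(max(i,1),len(e)-2);a,b,c=e[i-1:i+2];return lo+i+.5*(a-c)/(a-2*b+c+1e-9),row
P=[edge(r,*q) for r in range(10,196,4) for q in((215,245),(318,345))]
Q=[edge(r,*q) for r in list(range(222,262,3))+list(range(300,324,3)) for q in((212,235),(328,352))]
print(np.round(P[::10],1).tolist(),np.round(P[1::10],1).tolist());print(np.round(Q[::6],1).tolist(),np.round(Q[1::6],1).tolist())
# tool frame line: X=p0+p1*Z, Yt=p2+p3*Z
def dist(q,S):
    A=np.array([q[0],q[2],0]);D=np.array([q[1],q[3],1.]);o_=[]
    for u,r in S:
        o,v=ray(w,u);o=M.T@(o-p);v=M.T@v;n=np.cross(D,v);n/=np.linalg.norm(n);o_.append((abs(np.dot(A-o,n))-r)*1e3)
    return np.array(o_)
for nm,S in(("pipe",[(u,.0212) for u in P]),("sl",[(u,.027) for u in Q])):
    r=least_squares(dist,[0,0,-.02,0],args=(S,),loss='soft_l1',f_scale=.3);J=r.jac;print(nm,r.x.round(4),np.abs(r.fun).mean().round(3),np.sqrt(np.diag(np.linalg.inv(J.T@J))*np.mean(r.fun**2)).round(4))
```

```text
[[224.7, 10.0], [225.1, 30.0], [225.7, 50.0], [226.6, 70.0], [227.2, 90.0], [228.0, 110.0], [228.8, 130.0], [229.3, 150.0], [230.3, 170.0], [231.0, 190.0]] [[333.4, 10.0], [332.7, 30.0], [332.5, 50.0], [331.7, 70.0], [331.4, 90.0], [330.5, 110.0], [330.0, 130.0], [329.5, 150.0], [328.5, 170.0], [328.2, 190.0]]
[[221.2, 222.0], [221.5, 231.0], [221.1, 240.0], [221.5, 249.0], [221.8, 258.0], [223.7, 303.0], [223.3, 312.0], [223.5, 321.0]] [[341.2, 222.0], [340.7, 231.0], [340.3, 240.0], [339.7, 249.0], [339.3, 258.0], [336.6, 303.0], [336.5, 312.0], [335.9, 321.0]]
pipe [-0.0006 -0.0046 -0.0184  0.034 ] 0.058 [0.     0.0004 0.0002 0.0026]
sl [-0.0004  0.012  -0.0166  0.0368] 0.07 [0.     0.0009 0.0001 0.005 ]
```

Emit:
drive_tool(increments="-0.5 0 0 0 50;0 0 0 0 85;0 0 0 0 85;0 0 0 0 85", squeeze=3)

```text
time: 6.08
position: [0.5815, -0.2009, 0.1156]
tool_rot: [-1.568, 0.117, -0.117]
ft_force: [-0.4, -0.3, -0.8]
grip_width: 0.691
```

Emit:
drive_tool(increments="0 0 0 0 90;0 0 0 0 90;0 0 0 0 90")

```text
time: 6.45
position: [0.5818, -0.2009, 0.1156]
tool_rot: [-1.568, 0.117, -0.118]
ft_force: [2.0, 0.7, -0.5]
grip_width: 0.651
```

Emit:
drive_tool(increments="0 0 0 0 93;0 0 0 0 93;0 0 0 0 93")

```text
time: 6.82
position: [0.582, -0.2009, 0.1157]
tool_rot: [-1.568, 0.117, -0.118]
ft_force: [2.8, 0.2, -0.6]
grip_width: 0.635
```

Emit:
drive_tool(increments="0 0 0 0 96;0 0 0 0 96;0 0 0 0 96")

```text
time: 7.2
position: [0.5821, -0.2009, 0.1157]
tool_rot: [-1.568, 0.116, -0.118]
ft_force: [5.1, 0.1, -1.9]
grip_width: 0.627
```

Emit:
drive_tool(increments="0 0 0 0 105;0 0 0 0 105;0 0 0 0 105")

```text
time: 7.58
position: [0.5822, -0.201, 0.1157]
tool_rot: [-1.568, 0.116, -0.118]
ft_force: [4.7, -0.9, -1.7]
grip_width: 0.62
```

Emit:
drive_tool(increments="0.4 0 0 0 105;0 0 0 0 105")

```text
time: 7.82
position: [0.5822, -0.2009, 0.1158]
tool_rot: [-1.568, 0.117, -0.118]
ft_force: [4.5, -0.3, -1.1]
grip_width: 0.62
```

Emit:
drive_tool(increments="0 0 0 0 105")

```text
time: 7.95
position: [0.5822, -0.2009, 0.1158]
tool_rot: [-1.568, 0.117, -0.118]
ft_force: [4.4, -0.4, -0.8]
grip_width: 0.623
```

Emit:
drive_tool(increments="0.4 0 0 0 105;0 0 0 0 105;0 0 0 0 105")

```text
time: 8.32
position: [0.5822, -0.201, 0.1157]
tool_rot: [-1.567, 0.117, -0.117]
ft_force: [3.0, 1.4, 1.9]
grip_width: 0.618
```

Emit:
drive_tool(increments="0.3 0 0 0 105;0 0 0 0 105;0 0 0 0 105")

```text
time: 8.7
position: [0.5824, -0.2011, 0.1156]
tool_rot: [-1.567, 0.118, -0.117]
ft_force: [1.7, 1.2, 2.1]
grip_width: 0.625
```

Emit:
drive_tool(increments="0.2 0 0 0 105;0 0 0 0 105;0 0 0 0 105")

```text
time: 9.07
position: [0.5825, -0.2011, 0.1154]
tool_rot: [-1.567, 0.118, -0.117]
ft_force: [1.4, 0.6, 2.7]
grip_width: 0.617
```

Emit:
drive_tool(increments="0 0 0 0 115;0 0 0 0 115;0 0 0 0 115", squeeze=7)

```text
time: 9.45
position: [0.5825, -0.2012, 0.1154]
tool_rot: [-1.568, 0.118, -0.117]
ft_force: [0.7, 0.9, 0.4]
grip_width: 0.62
```

Emit:
drive_tool(increments="0 0 0 0 125;0 0 0 0 125;0 0 0 0 125", squeeze=20)

```text
time: 9.82
position: [0.5826, -0.2012, 0.1154]
tool_rot: [-1.568, 0.118, -0.117]
ft_force: [-0.2, 1.5, 0.6]
grip_width: 0.618
```

Emit:
drive_tool(increments="0 -0.3 0 0 125;0 0 0 0 125")

```text
time: 10.07
position: [0.5825, -0.2012, 0.1155]
tool_rot: [-1.568, 0.118, -0.117]
ft_force: [0.4, 0.1, -2.2]
grip_width: 0.62
```

Emit:
drive_tool(increments="0 -0.3 0 0 125;0 0 0 0 125")

```text
time: 10.32
position: [0.5823, -0.2013, 0.1158]
tool_rot: [-1.568, 0.118, -0.117]
ft_force: [-0.2, -0.2, -1.9]
grip_width: 0.618
```

Emit:
drive_tool(increments="0 -0.3 0 0 125;0 0 0 0 125")

```text
time: 10.58
position: [0.5826, -0.2012, 0.1164]
tool_rot: [-1.568, 0.118, -0.117]
ft_force: [-0.9, 0.6, -2.6]
grip_width: 0.616
```

Emit:
drive_tool(increments="0 -0.3 0 0 125;0 0 0 0 125")

```text
time: 10.82
position: [0.5828, -0.2012, 0.1168]
tool_rot: [-1.568, 0.117, -0.118]
ft_force: [-0.2, 0.4, -3.2]
grip_width: 0.62
```

Emit:
drive_tool(increments="0 -0.3 0 0 125;0 0 0 0 125")

```text
time: 11.08
position: [0.5828, -0.2012, 0.1171]
tool_rot: [-1.568, 0.117, -0.118]
ft_force: [0.3, -0.6, -3.3]
grip_width: 0.617
```

Emit:
drive_tool(increments="0 0.5 0 0 125;0 0.07 2 0 125;0 0.07 2 0 125;0 0.07 2 0 125;0 0.07 2 0 125")

```text
time: 11.7
position: [0.584, -0.193, 0.1163]
tool_rot: [-1.568, 0.117, -0.117]
ft_force: [0.0, -0.3, -2.5]
grip_width: 0.615
```

Emit:
drive_tool(increments="0 0 0 0 125")

```text
time: 11.82
position: [0.5841, -0.1929, 0.1163]
tool_rot: [-1.567, 0.117, -0.117]
ft_force: [-0.2, -0.6, -2.6]
grip_width: 0.614
```

Emit:
drive_tool(increments="0 0.07 2 0 125;0 0.07 2 0 125;0 0.07 2 0 125;0 0.07 2 0 125;0 0.07 2 0 125;0 0 0 0 125")

```text
time: 12.58
position: [0.5856, -0.183, 0.1159]
tool_rot: [-1.567, 0.117, -0.117]
ft_force: [0.6, 0.1, -3.1]
grip_width: 0.617
```

Emit:
drive_tool(increments="0 0.07 2 0 125;0 0.07 2 0 125;0 0.07 2 0 125;0 0.07 2 0 125;0 0.07 2 0 125;0 0 0 0 125")

```text
time: 13.32
position: [0.5871, -0.1732, 0.1156]
tool_rot: [-1.567, 0.117, -0.117]
ft_force: [-0.2, 0.0, -3.3]
grip_width: 0.617
```

Emit:
drive_tool(increments="0 0.07 2 0 125;0 0.07 2 0 125;0 0.07 2 0 125;0 0.07 2 0 125;0 0.07 2 0 125;0 0 0 0 125")

```text
time: 14.08
position: [0.5885, -0.1632, 0.1152]
tool_rot: [-1.567, 0.117, -0.117]
ft_force: [0.2, -0.3, -3.2]
grip_width: 0.621
```

Emit:
drive_tool(increments="0.5 0 0 0 125;0 0 0 0 125")

```text
time: 14.32
position: [0.589, -0.1638, 0.1153]
tool_rot: [-1.568, 0.118, -0.118]
ft_force: [-0.3, 0.3, -2.5]
grip_width: 0.618
```

Emit:
drive_tool(increments="-0.5 0 0 0 125;-0.5 0 0 0 125;0 0 0 0 125")

```text
time: 14.7
position: [0.5879, -0.1635, 0.1152]
tool_rot: [-1.568, 0.117, -0.118]
ft_force: [-0.5, -0.5, -3.0]
grip_width: 0.619
```

Emit:
drive_tool(increments="0.5 -0.5 0 0 125;0 0 0 0 125")

```text
time: 14.95
position: [0.5886, -0.1636, 0.1158]
tool_rot: [-1.568, 0.117, -0.118]
ft_force: [0.7, 0.2, -2.4]
grip_width: 0.617
```

Emit:
drive_tool(increments="0 0.5 0 0 125;0 0.5 0 0 125;0 0 0 0 125")

```text
time: 15.32
position: [0.5884, -0.1636, 0.1147]
tool_rot: [-1.568, 0.118, -0.117]
ft_force: [0.7, -0.5, -2.1]
grip_width: 0.618
```

Emit:
drive_tool(increments="0 -0.5 0 0 125;0 0.1 3 0 125;0 0.1 3 0 125;0 0.1 3 0 125;0 0.1 3 0 125;0 0 0 0 125")

```text
time: 16.08
position: [0.5904, -0.1512, 0.1148]
tool_rot: [-1.567, 0.117, -0.117]
ft_force: [-0.5, 0.8, -3.4]
grip_width: 0.613
```

Emit:
drive_tool(increments="0 0.1 3 0 125;0 0.1 3 0 125;0 0.1 3 0 125;0 0.1 3 0 125;0 0 0 0 125")

```text
time: 16.7
position: [0.5921, -0.1394, 0.1144]
tool_rot: [-1.567, 0.117, -0.117]
ft_force: [-0.3, -0.5, -2.5]
grip_width: 0.617
```

Emit:
drive_tool(increments="0 0.1 3 0 125;0 0.1 3 0 125;0 0.1 3 0 125;0 0.1 3 0 125;0 0 0 0 125")

```text
time: 17.32
position: [0.5939, -0.1275, 0.114]
tool_rot: [-1.567, 0.117, -0.117]
ft_force: [0.1, 0.3, -3.1]
grip_width: 0.618
```

Still free. Probe again before the open end.

Emit:
drive_tool(increments="0.6 0 0 0 125;0 0 0 0 125")

```text
time: 17.58
position: [0.5945, -0.1282, 0.1141]
tool_rot: [-1.568, 0.117, -0.118]
ft_force: [0.1, -1.0, -2.5]
grip_width: 0.617
```

Emit:
drive_tool(increments="-0.6 0 0 0 125;-0.6 0 0 0 125;0 0 0 0 125")

```text
time: 17.95
position: [0.5931, -0.1279, 0.114]
tool_rot: [-1.568, 0.117, -0.118]
ft_force: [-0.9, -0.0, -3.4]
grip_width: 0.619
```

Emit:
drive_tool(increments="0.6 -0.6 0 0 125;0 0 0 0 125")

```text
time: 18.2
position: [0.594, -0.128, 0.1147]
tool_rot: [-1.568, 0.117, -0.118]
ft_force: [-0.5, -0.2, -2.4]
grip_width: 0.616
```

Emit:
drive_tool(increments="0 0.6 0 0 125;0 0.6 0 0 125;0 0 0 0 125")

```text
time: 18.58
position: [0.5937, -0.128, 0.1133]
tool_rot: [-1.568, 0.118, -0.117]
ft_force: [-0.1, -0.6, -2.2]
grip_width: 0.616
```

Run:
```python
from h import *
st();w=get_image("wrist");cv2.imwrite("pics/w3.png",w["img"][:,:,::-1])
```

```text
18.57 [ 0.5937 -0.128   0.1133] [-1.5676  0.1175 -0.1174] [-0.13 -0.6  -2.2 ] [-0.1   0.03  0.  ] 0.616
```

View pics/w3.png

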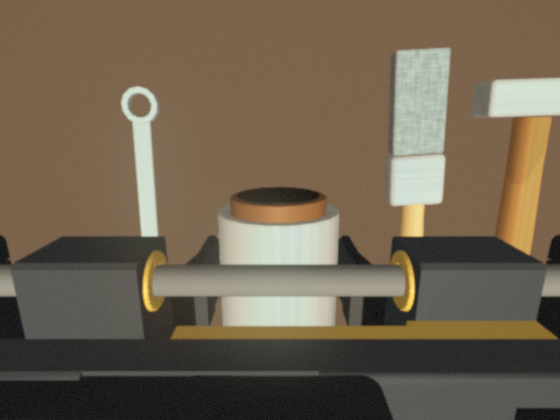

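Emit:
drive_tool(increments="0 -0.6 0 0 125;0 0.1 3 0 125;0 0.1 3 0 125;0 0.1 3 0 125;0 0.1 3 0 125;0 0.1 3 0 125;0 0 0 0 125")

```text
time: 19.5
position: [0.5961, -0.1127, 0.1135]
tool_rot: [-1.567, 0.117, -0.117]
ft_force: [0.7, -0.2, -3.0]
grip_width: 0.617
```

Emit:
drive_tool(increments="0 0.1 3 0 125;0 0.1 3 0 125;0 0.1 3 0 125;0 0.1 3 0 125;0 0.1 3 0 125;0 0 0 0 125")

```text
time: 20.25
position: [0.5984, -0.0979, 0.113]
tool_rot: [-1.567, 0.117, -0.117]
ft_force: [-0.2, -0.1, -3.3]
grip_width: 0.617
```

Emit:
drive_tool(increments="0 0.1 3 0 125;0 0.1 3 0 125;0 0.1 3 0 125;0 0.1 3 0 125;0 0.1 3 0 125;0 0 0 0 125")

```text
time: 21.0
position: [0.6006, -0.083, 0.1125]
tool_rot: [-1.567, 0.117, -0.117]
ft_force: [0.2, 0.0, -2.1]
grip_width: 0.615
```

Emit:
drive_tool(increments="0 0.1 3 0 125;0 0.1 3 0 125;0 0.1 3 0 125;0 0.1 3 0 125;0 0.1 3 0 125;0 0 0 0 125")

```text
time: 21.75
position: [0.6028, -0.0682, 0.112]
tool_rot: [-1.567, 0.117, -0.117]
ft_force: [1.0, -0.2, -2.4]
grip_width: 0.618
```

Emit:
drive_tool(increments="0 0.1 3 0 125;0 0.1 3 0 125;0 0.1 3 0 125;0 0.1 3 0 125;0 0.1 3 0 125;0 0.1 3 0 125;0 0 0 0 125")

```text
time: 22.62
position: [0.6055, -0.0504, 0.1114]
tool_rot: [-1.567, 0.117, -0.117]
ft_force: [-0.1, -0.5, -2.9]
grip_width: 0.619
```

Emit:
drive_tool(increments="0 0 4 0 125;0 0 4 0 125;0 0 4 0 125;0 0 4 0 125;0 0 0 0 125")

```text
time: 23.25
position: [0.6079, -0.0344, 0.1114]
tool_rot: [-1.567, 0.117, -0.117]
ft_force: [-0.5, 0.1, -3.7]
grip_width: 0.614
```

Run:
```python
from h import *
st()
d=get_image("scene");crop(d,100,100,240,160,3,"pics/s4.png")
```

```text
23.25 [ 0.6079 -0.0344  0.1114] [-1.5674  0.1167 -0.1168] [-0.49  0.1  -3.72] [-0.11  0.09  0.02] 0.614
```

View pics/s4.png

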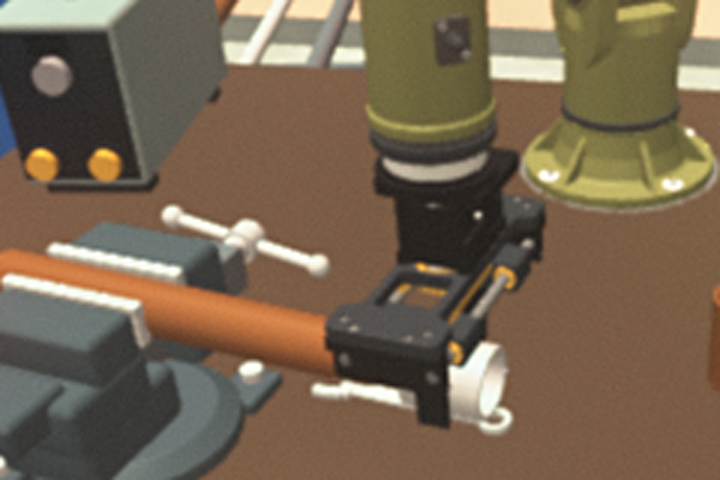

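Emit:
drive_tool(increments="0 0 4 0 125;0 0 4 0 125;0 0 4 0 125;0 0 4 0 125;0 -6 0 0 125;0 -12 0 0 125;0 -12 0 0 125;0 -12 0 0 125;0 -12 0 0 125;0 -12 0 0 125;0 -12 0 4 125;0 -12 0 4 125;0 -12 0 4 125;0 -12 0 4.2 125;0 -5 0 0 125", squeeze=20)

```text
time: 25.18
position: [0.6105, -0.0193, 0.2315]
tool_rot: [-1.544, 0.338, -0.339]
ft_force: [0.7, 0.2, -2.8]
grip_width: 0.614
```

Emit:
drive_tool(increments="-10 0 7 0 125;-18 0 13 0 125;-18 0 13 0 125;-18 0 13 0 125;-18 0 13 0 125;-18 0 13 0 125;-18 0 13 0 125;-18 0 13 0 125;-18 0 13 0 125;-18 0 13 0 125;-18 0 13 0 125;-18 0 13 0 125;-18 0 13 0 125;-18 0 13 0 125;-14 0 13 0 125;0 0 0 0 125;0 0 0 0 125")

```text
time: 27.3
position: [0.4555, 0.2595, 0.2304]
tool_rot: [-1.545, 0.339, -0.34]
ft_force: [0.1, -0.5, -3.0]
grip_width: 0.616
```

Run:
```python
from h import *
import pickle
s=st();w=get_image("wrist");cv2.imwrite("pics/w5.png",w["img"][:,:,::-1]);pickle.dump((w,s),open("w5.pkl","wb"))
d=get_image("scene");crop(d,280,100,240,180,3,"pics/s5.png")
```

```text
27.3 [0.4555 0.2595 0.2304] [-1.5447  0.3393 -0.3401] [ 0.13 -0.51 -3.03] [-0.15  0.08  0.  ] 0.616
```

View pics/w5.png

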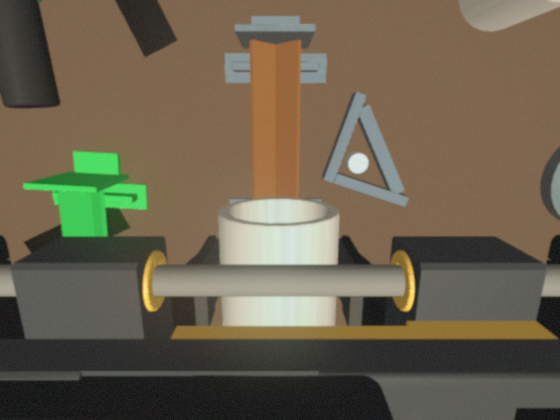

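View pics/s5.png

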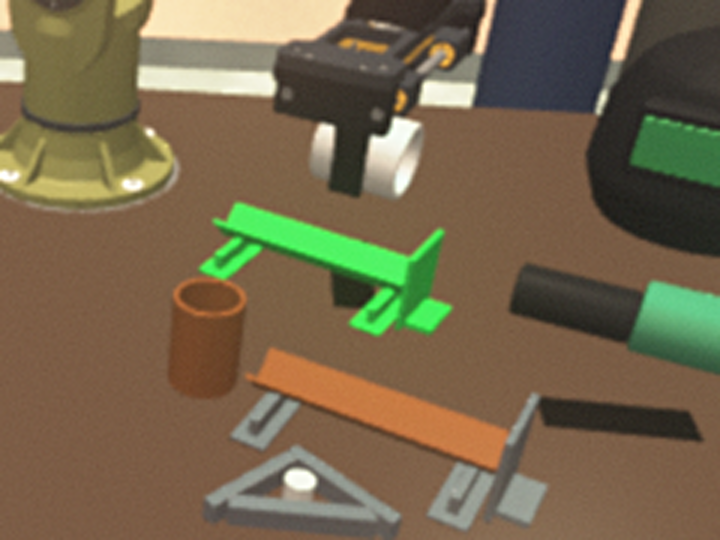

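Run:
```python
from h import *
import pickle
w,s=pickle.load(open("w5.pkl","rb"))
crop(w,210,0,135,110,5.9,"pics/w5c.png");crop(w,210,100,135,110,5.9,"pics/w5d.png")
```

```text
(no output)
```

View pics/w5c.png

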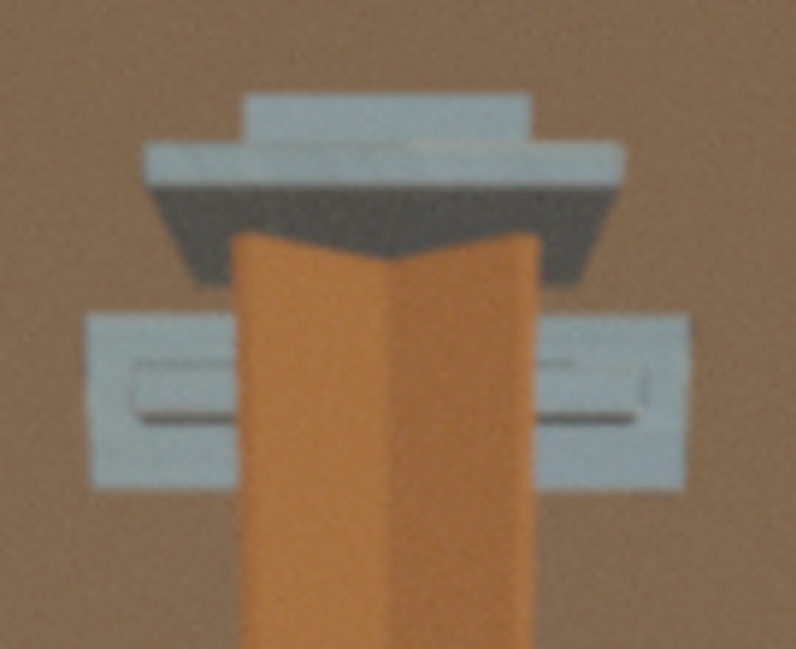

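View pics/w5d.png

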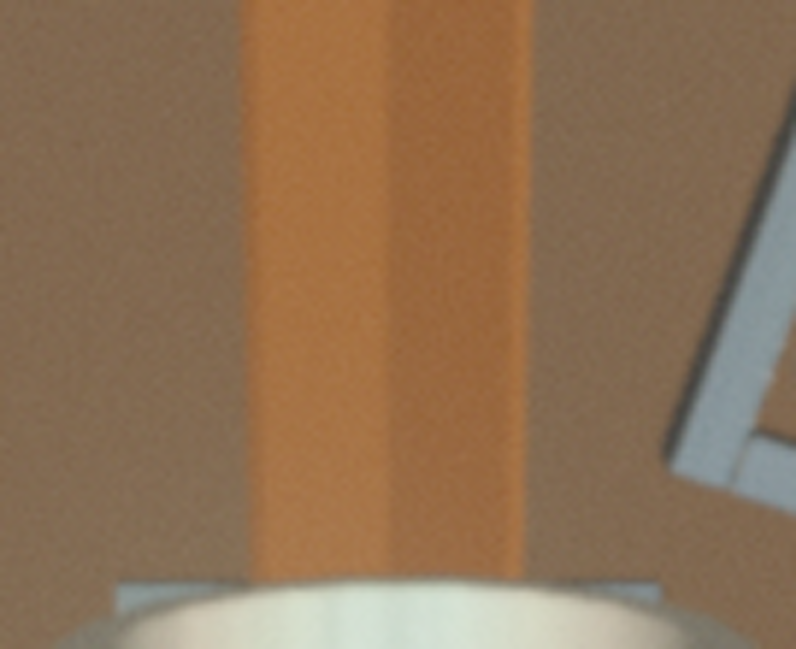

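Run:
```python
from h import *
import pickle
from scipy.optimize import least_squares
w,s=pickle.load(open("w5.pkl","rb"))
M=R.from_rotvec(s["tool_rot"]).as_matrix();p=np.array(s["position"])
a=lambda x,y:np.array((x/5.9+210-.4,y/5.9-.4));b=lambda x,y:a(x,y+590)
K=[(a(147,185),(-.035,.1,.075)),(a(622,186),(.035,.1,.075)),(a(388,260),(0,.1,.022)),(a(235,236),(-.0247,.1,.041)),(a(541,236),(.0247,.1,.041))]
L=[(b(252,540),-.0247,.041),(b(525,540),.0247,.041),(b(387,540),0,.022),(b(387,300),0,.022),(b(245,200),-.0247,.041),(b(530,200),.0247,.041)]
def w_(q,c):
    cs,n=np.cos(q[2]),np.sin(q[2]);return np.array([q[0]+cs*c[0]-n*c[1],q[1]+n*c[0]+cs*c[1],c[2]])
def f(q):
    o=[proj(w,w_(q,c))[0]-u for u,c in K]
    for u,x,z in L:
        P=atz(w,u,z);d=P[:2]-q[:2];o.append([(np.cos(q[2])*d[0]+np.sin(q[2])*d[1]-x)*1e3])
    return np.concatenate(o)
r=least_squares(f,[.47,.3,-.43]);q=r.x;print(q.round(4),r.fun.round(2))
h=w_(q,(0,.07,.06));print("home",h.round(4))
for y in(.03,.07):
    h=w_(q,(0,y,.06));print(y,"delta tool mm (sleeve at TCP axis)",(M.T@(h-p)*1e3).round(1))
print("axis angle err deg tool z vs cradle y", np.degrees(np.arctan2(M[1,2],M[0,2])-np.arctan2(np.cos(q[2]),-np.sin(q[2]))))
pickle.dump(q,open("cr.pkl","wb"))
```

```text
[ 0.4687  0.2981 -0.4355] [-0.36 -0.16  0.59 -0.16  0.    0.21 -0.03  0.04 -0.28  0.15  0.14  0.22
 -0.25 -0.23  0.    0.05]
home [0.4982 0.3616 0.06  ]
0.03 delta tool mm (sleeve at TCP axis) [ -4.3 170.3  70.6]
0.07 delta tool mm (sleeve at TCP axis) [ -4.2 170.3 110.6]
axis angle err deg tool z vs cradle y 0.1416786863200609
```

Emit:
drive_tool(increments="-1.7 0 17.5 0 125;-1.7 0 17.5 0 125;0 0 17.5 0 125;0 0 17.5 0 125;0 15 0 0 125;0 20 0 0 125;0 20 0 0 125;0 20 0 0 125;0 20 0 0 125;0 20 0 0 125;0 20 0 0 125;0 15 0 0 125;0 10 0 0 125;0 10 0 0 125;0 0 0 0 125;0 0 0 0 125")

```text
time: 29.4
position: [0.4818, 0.3257, 0.061]
tool_rot: [-1.543, 0.339, -0.34]
ft_force: [-0.6, -0.5, -3.2]
grip_width: 0.618
```

Run:
```python
from h import *
import pickle
s=st();w=get_image("wrist");cv2.imwrite("pics/w6.png",w["img"][:,:,::-1]);pickle.dump((w,s),open("w6.pkl","wb"))
d=get_image("scene");crop(d,320,140,180,135,4,"pics/s6.png")
```

```text
29.4 [0.4818 0.3257 0.061 ] [-1.5432  0.3385 -0.3395] [-0.64 -0.47 -3.16] [-0.06  0.12  0.01] 0.618
```

View pics/w6.png

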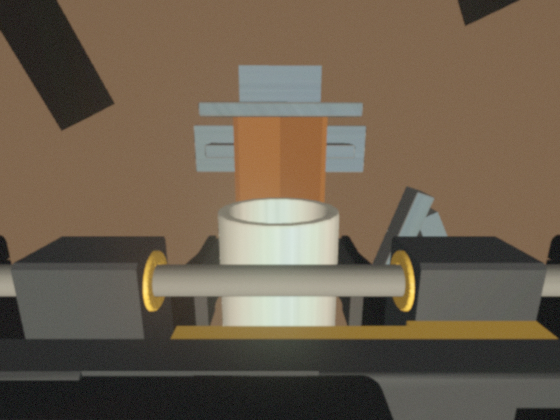

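View pics/s6.png

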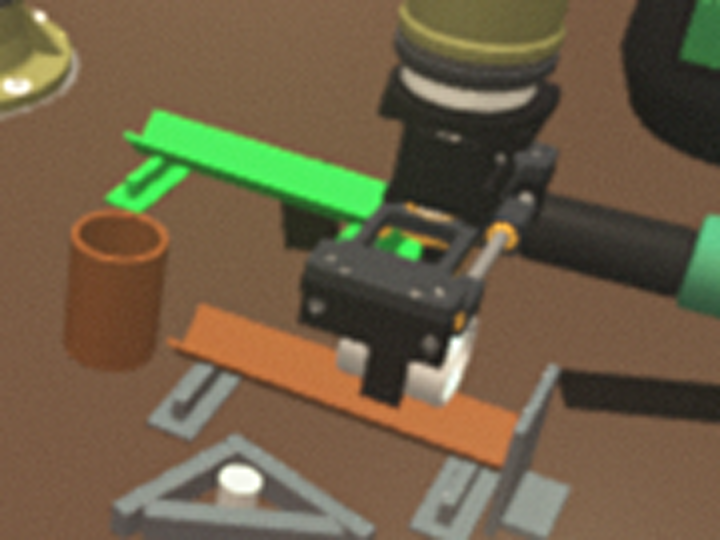

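Emit:
drive_tool(increments="0.8 4 0 0 125;0 4 0 0 125;0 2 0 0 125;0 2 0 0 125;0 0 0 0 125")

```text
time: 30.12
position: [0.482, 0.325, 0.0482]
tool_rot: [-1.544, 0.339, -0.339]
ft_force: [-0.0, -0.2, -3.7]
grip_width: 0.618
```

Emit:
drive_tool(increments="0 1 0 0 125;0 1 0 0 125;0 0 0 0 125")

```text
time: 30.5
position: [0.4821, 0.3251, 0.0464]
tool_rot: [-1.544, 0.339, -0.339]
ft_force: [0.1, 1.1, -3.0]
grip_width: 0.618
```

Emit:
drive_tool(increments="0 0.7 0 0 125;0 0.7 0 0 125;0 0 0 0 125")

```text
time: 30.88
position: [0.4821, 0.3251, 0.045]
tool_rot: [-1.544, 0.339, -0.339]
ft_force: [-0.7, 0.4, -2.7]
grip_width: 0.621
```

Emit:
drive_tool(increments="0 0.5 0 0 125;0 0 0 0 125")

```text
time: 31.12
position: [0.4821, 0.3251, 0.0445]
tool_rot: [-1.544, 0.339, -0.339]
ft_force: [-0.0, 0.0, -2.6]
grip_width: 0.616
```

Emit:
drive_tool(increments="0 0.5 0 0 125;0 0 0 0 125")

```text
time: 31.38
position: [0.4821, 0.3251, 0.044]
tool_rot: [-1.544, 0.339, -0.339]
ft_force: [0.5, 0.9, -3.3]
grip_width: 0.621
```

Emit:
drive_tool(increments="0 0.4 0 0 125;0 0 0 0 125")

```text
time: 31.62
position: [0.4821, 0.3251, 0.0436]
tool_rot: [-1.544, 0.339, -0.339]
ft_force: [-0.5, -0.0, -2.9]
grip_width: 0.619
```

Emit:
drive_tool(increments="0 0.4 0 0 125;0 0 0 0 125")

```text
time: 31.88
position: [0.4821, 0.3252, 0.0432]
tool_rot: [-1.544, 0.339, -0.339]
ft_force: [-0.0, -0.2, -3.2]
grip_width: 0.619
```

Emit:
drive_tool(increments="0 0.4 0 0 125;0 0 0 0 125")

```text
time: 32.12
position: [0.4822, 0.3251, 0.0429]
tool_rot: [-1.544, 0.339, -0.339]
ft_force: [-0.3, 0.5, -3.4]
grip_width: 0.619
```

Emit:
drive_tool(increments="0 0.4 0 0 125;0 0 0 0 125")

```text
time: 32.38
position: [0.4823, 0.3252, 0.0426]
tool_rot: [-1.544, 0.339, -0.339]
ft_force: [0.4, -0.4, -1.5]
grip_width: 0.618
```

Emit:
drive_tool(increments="0 0.3 0 0 125;0 0 0 0 125")

```text
time: 32.62
position: [0.4824, 0.3251, 0.0424]
tool_rot: [-1.544, 0.339, -0.34]
ft_force: [0.4, -0.7, -0.5]
grip_width: 0.616
```

Emit:
drive_tool(increments="0 0.3 0 0 125;0 0 0 0 125")

```text
time: 32.88
position: [0.4824, 0.3251, 0.0422]
tool_rot: [-1.544, 0.339, -0.339]
ft_force: [0.4, -1.6, 2.6]
grip_width: 0.619
```

Emit:
drive_tool(increments="0 -0.3 0 0 110;0 0 0 0 95;0 0 0 0 85;0 0 0 0 75;0 0 0 0 75;0 0 0 0 75", squeeze=3)

```text
time: 33.62
position: [0.4821, 0.3253, 0.0422]
tool_rot: [-1.544, 0.339, -0.339]
ft_force: [0.2, -0.3, -0.2]
grip_width: 0.707
```

Run:
```python
from h import *
import pickle
s=st();w=get_image("wrist");cv2.imwrite("pics/w7.png",w["img"][:,:,::-1]);pickle.dump((w,s),open("w7.pkl","wb"))
```

```text
33.62 [0.4821 0.3253 0.0422] [-1.5439  0.3389 -0.339 ] [ 0.17 -0.27 -0.24] [-0.06  0.04  0.03] 0.707
```

View pics/w7.png

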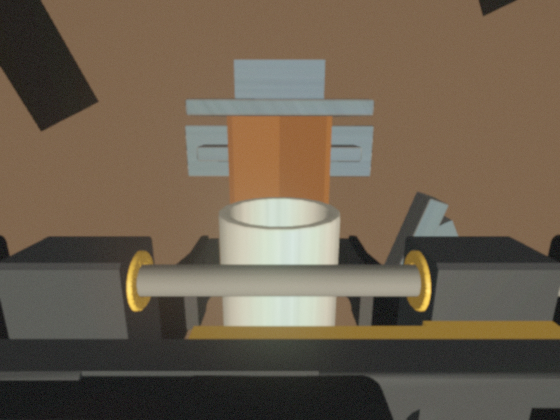

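Emit:
drive_tool(increments="0 0 0 0 90;0 0 0 0 96;0 0 0 0 105;0 0 0 0 105;0 0 0 0 105", squeeze=3)

```text
time: 34.3
position: [0.4823, 0.3251, 0.0422]
tool_rot: [-1.544, 0.339, -0.339]
ft_force: [0.4, -0.5, -0.3]
grip_width: 0.615
```

Emit:
drive_tool(increments="0 0 0 0 115;0 0 0 0 115;0 0 0 0 115", squeeze=8)

```text
time: 34.67
position: [0.4823, 0.325, 0.0422]
tool_rot: [-1.544, 0.339, -0.339]
ft_force: [1.9, -0.4, -0.2]
grip_width: 0.622
```

Emit:
drive_tool(increments="0 0 2 0 115;0 0 2 0 115;0 0 2 0 115;0 0 2 0 115;0 0 0 0 115")

```text
time: 35.3
position: [0.4843, 0.3296, 0.042]
tool_rot: [-1.549, 0.342, -0.338]
ft_force: [-2.5, -7.2, 5.4]
grip_width: 0.618
```

Emit:
drive_tool(increments="0 -0.4 0 0 115;0 0 0 0 115")

```text
time: 35.55
position: [0.4854, 0.3323, 0.0422]
tool_rot: [-1.544, 0.339, -0.339]
ft_force: [0.5, -1.7, -1.4]
grip_width: 0.618
```

Emit:
drive_tool(increments="0 -0.4 0 0 115;0 0 0 0 115")

```text
time: 35.8
position: [0.4852, 0.333, 0.0428]
tool_rot: [-1.544, 0.339, -0.338]
ft_force: [0.5, -0.3, -1.8]
grip_width: 0.619
```

Emit:
drive_tool(increments="0 -0.2 2 0 115;0 0 2 0 115;0 0 2 0 115;0 0 2 0 115;0 0 0 0 115")

```text
time: 36.42
position: [0.4888, 0.3399, 0.0431]
tool_rot: [-1.544, 0.339, -0.339]
ft_force: [0.1, -0.0, -3.0]
grip_width: 0.619
```

Emit:
drive_tool(increments="0 0 2 0 115;0 0 2 0 115;0 0 2 0 115;0 0 2 0 115;0 0 0 0 115")

```text
time: 37.05
position: [0.4922, 0.3472, 0.0431]
tool_rot: [-1.544, 0.339, -0.339]
ft_force: [0.9, 0.4, -2.6]
grip_width: 0.619
```

Emit:
drive_tool(increments="0 0 2 0 115;0 0 2 0 115;0 0 2 0 115;0 0 0 0 115")

```text
time: 37.55
position: [0.4947, 0.3526, 0.0431]
tool_rot: [-1.544, 0.339, -0.339]
ft_force: [-0.0, -0.3, -1.5]
grip_width: 0.619
```

Emit:
drive_tool(increments="0 0 1 0 115;0 0 1 0 115;0 0 1 0 115;0 0 0 0 115")

```text
time: 38.05
position: [0.496, 0.3552, 0.0432]
tool_rot: [-1.544, 0.339, -0.339]
ft_force: [0.6, 0.5, -3.6]
grip_width: 0.619
```

Emit:
drive_tool(increments="0 0 1 0 115;0 0 1 0 115;0 0 1 0 115;0 0 0 0 115")

```text
time: 38.55
position: [0.4972, 0.3579, 0.0432]
tool_rot: [-1.544, 0.339, -0.339]
ft_force: [-0.1, -0.8, -3.1]
grip_width: 0.617
```

Emit:
drive_tool(increments="0 0 0.7 0 115;0 0 0.7 0 115;0 0 0 0 115")

```text
time: 38.92
position: [0.4979, 0.3591, 0.0432]
tool_rot: [-1.544, 0.339, -0.339]
ft_force: [-0.1, 0.4, -3.5]
grip_width: 0.618
```

Emit:
drive_tool(increments="0 0 0.7 0 115;0 0 0.7 0 115;0 0 0 0 115")

```text
time: 39.3
position: [0.4984, 0.3605, 0.0432]
tool_rot: [-1.544, 0.339, -0.339]
ft_force: [-0.6, -0.6, -3.3]
grip_width: 0.622
```

Emit:
drive_tool(increments="0 0 0.5 0 115;0 0 0.5 0 115;0 0 0 0 115")

```text
time: 39.67
position: [0.4988, 0.3614, 0.0432]
tool_rot: [-1.544, 0.339, -0.339]
ft_force: [-1.0, -0.6, -3.5]
grip_width: 0.618
```

Emit:
drive_tool(increments="0 0 0.5 0 115;0 0 0.5 0 115;0 0 0 0 115")

```text
time: 40.05
position: [0.4991, 0.3621, 0.0431]
tool_rot: [-1.544, 0.339, -0.339]
ft_force: [-0.1, -1.6, -2.9]
grip_width: 0.616
```

Emit:
drive_tool(increments="0 0 0.5 0 115;0 0 0.5 0 115;0 0 0 0 115")

```text
time: 40.42
position: [0.4992, 0.3621, 0.043]
tool_rot: [-1.546, 0.34, -0.339]
ft_force: [-3.2, -5.2, -0.3]
grip_width: 0.623
```

Emit:
drive_tool(increments="0 0 -0.3 0 115;0 0.4 0 0 115;0 0.4 0 0 115;0 0 0 0 115")

```text
time: 40.92
position: [0.4993, 0.362, 0.0423]
tool_rot: [-1.545, 0.34, -0.339]
ft_force: [-2.6, -4.3, 0.1]
grip_width: 0.616
```

Emit:
drive_tool(increments="0 0 0 0 105;0 0 0 0 95;0 0 0 0 85;0 0 0 0 75;0 0 0 0 60;0 0 0 0 40;0 0 0 0 20;0 0 0 0 20", squeeze=3)

```text
time: 41.92
position: [0.4995, 0.3628, 0.0424]
tool_rot: [-1.544, 0.339, -0.339]
ft_force: [-0.1, -0.7, 0.0]
grip_width: 0.909
```

Run:
```python
from h import *
import pickle
s=st();w=get_image("wrist");cv2.imwrite("pics/w8.png",w["img"][:,:,::-1]);pickle.dump((w,s),open("w8.pkl","wb"))
```

```text
41.92 [0.4995 0.3628 0.0424] [-1.544   0.339  -0.3392] [-0.08 -0.67  0.04] [-0.07  0.08  0.02] 0.909
```

View pics/w8.png

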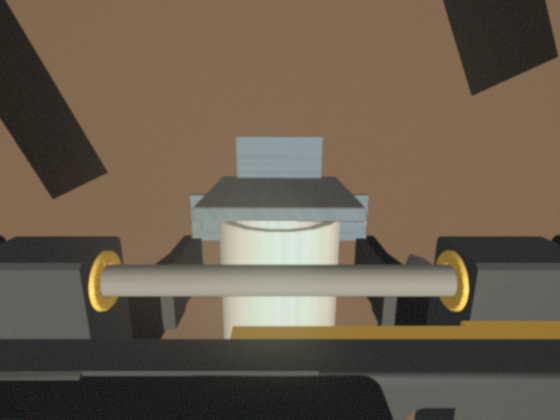

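Emit:
drive_tool(increments="0 -2 0 0 0;0 -5 0 0 0;0 -10 0 0 0;0 -20 0 0 0;0 -25 0 0 0;0 -25 0 0 0;0 -25 0 0 0;0 -25 0 0 0;0 -20 -20 0 0;0 0 -30 0 0;0 0 -30 0 0;0 0 0 0 0;0 0 0 0 0")

```text
time: 43.6
position: [0.4663, 0.291, 0.2005]
tool_rot: [-1.542, 0.338, -0.339]
ft_force: [0.4, -0.5, 0.1]
grip_width: 0.998
```

Run:
```python
from h import *
import pickle
s=st();w=get_image("wrist");crop(w,170,0,220,220,3,"pics/w9.png");pickle.dump((w,s),open("w9.pkl","wb"))
d=get_image("scene");crop(d,340,180,140,105,5,"pics/s9.png");cv2.imwrite("pics/s9f.png",d["img"][:,:,::-1])
```

```text
43.6 [0.4663 0.291  0.2005] [-1.5418  0.3381 -0.3394] [ 0.45 -0.55  0.06] [-0.1  0.1  0. ] 0.998
```

View pics/w9.png

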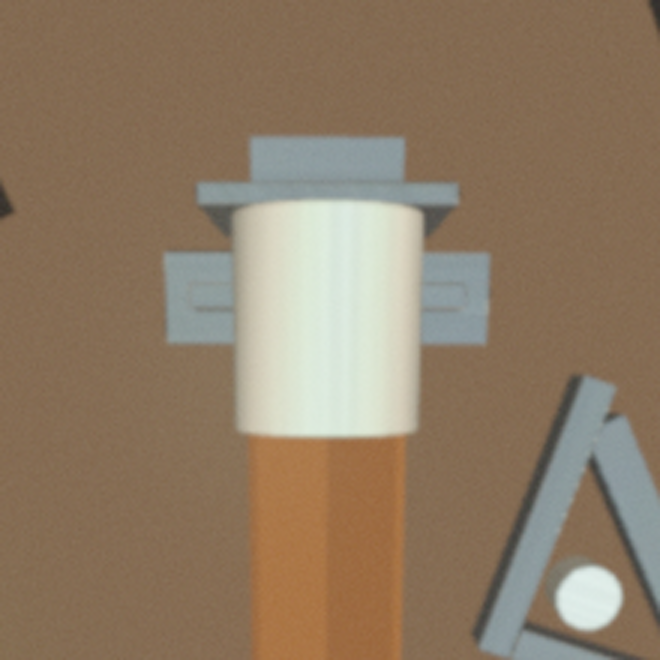

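View pics/s9.png

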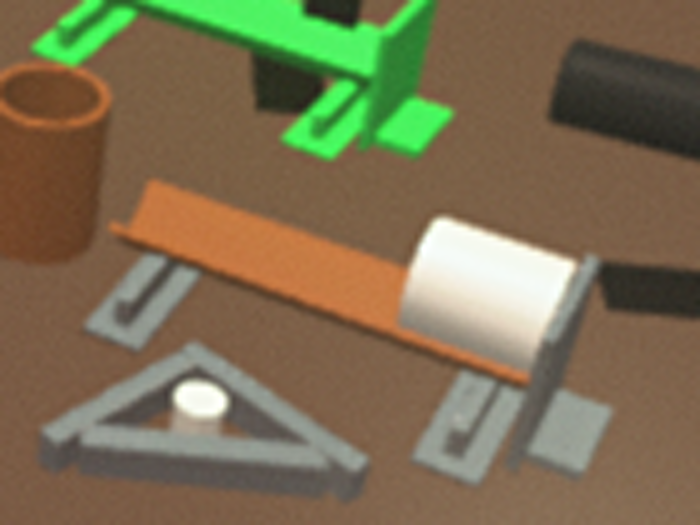

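View pics/s9f.png

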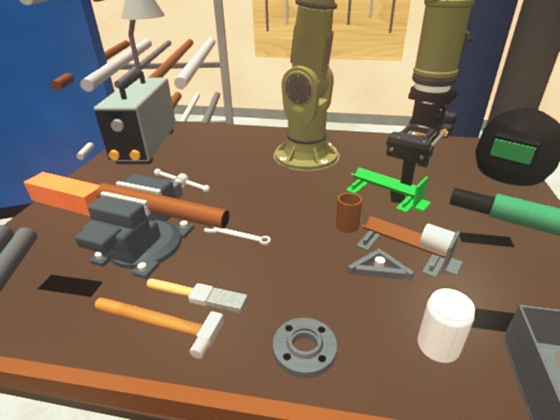

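Run:
```python
from h import *
import pickle
w,s=pickle.load(open("w9.pkl","rb"));M=R.from_rotvec(s["tool_rot"]).as_matrix();p=np.array(s["position"])
g=lambda x,y,z:(M.T@(atz(w,(x/3+170-.33,y/3-.33),z)-p)*1e3).round(1)
a=g(328,437,.087);b=g(328,204,.075);f=g(328,201,.087);print("rear",a,"plate top inner",b,"front",f,"plate-rear",b[2]-a[2])
for y,L,Rr in((240,232,424),(420,236,418)): print("sleeve axis x",g((L+Rr)/2,y,.06))
print("V bottom",g(327,500,.022),g(327,640,.022),"plate mid",g((197+459)/2,204,.075))
```

```text
rear [ -0.7 113.6  46.8] plate top inner [ -0.7 125.8 107.2] front [ -0.7 113.8 106.3] plate-rear 60.400000000000006
sleeve axis x [ -0.6 140.8  99.7]
sleeve axis x [ -0.9 140.6  49.6]
V bottom [ -0.9 178.6  20.6] [ -0.9 178.5 -28.8] plate mid [ -0.7 125.8 107.2]
```

Rear edge to plate measures 60.4 mm, against a 60 mm sleeve, so the gap is about 0.4 mm. The sleeve's axis is within 0.3 mm of the V and parallel to it. I'm handing in.

```bash
python3 -c "
from bench import workorder
print(workorder.close_job())"
```

```text
the job is handed in; nothing more can be done
None
```

The sleeve is off the pipe and lying in the rust-coloured cradle against its end plate. The gripper is open and clear, and I handed the job in at about 44 s of the 72 s allowed.

**Drawing off:** I closed the gripper on the sleeve at 3 N and centred it by feel. I then lifted it about 1 mm to unload the pipe and followed the pipe's measured lean of about 2° down towards its open end. Side and height probes of about 0.5 mm on the way found no binding. The wrist readings peaked at about 5 N while centring and showed little more than the sleeve's weight during the draw. Travel was about 170 mm, which put the sleeve past the point where it counts as clear.

**Laying down:** I lowered it until it touched the V, let it settle, and gripped it again lightly. The first slide dragged at about 8 N, with some of the load pressing into the V. I took the weight off and carried on, and it met the plate at about 6 N.

**Last checks:**
- **Gap to the plate:** the wrist picture gives 60.4 mm from the sleeve's rear edge to the plate, for a 60 mm sleeve, so the gap is about 0.4 mm.
- **Alignment:** the sleeve's axis is within about 0.3 mm of the V and parallel to it within about 0.01 rad.
- **Other things on the bench:** the scene picture shows the bystanders and the green look-alike where they were. I checked this by eye, not by measurement.

**Disagreements:** the wrist camera placed the pipe about 1 mm to the side of where it felt, so I went by feel there. My first cradle fit, from the top and scene cameras, was about 3 mm off the later wrist-camera fit, and I used the wrist fit.

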